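# Set out tissue blocks with their slide boxes

## Robot

A 6-joint arm with a two-finger parallel gripper is mounted at the origin on the work surface; the furniture and walls round the work are solid. World frame = base frame: x ahead of the robot, y to its left, z up, the work surface at z = 0. Lengths are in m, angles in rad, forces in N, time in s.
With the tool pointing down it reaches from about 0.35 to 1 m from the base axis. Payload 7.1 kg.
Tool frame: the origin (TCP) lies midway between the tips of the shut fingers; the grasp point (between the pads) lies 19 mm behind it; z points along the fingers, y is the line along which they close (so a half turn about z gives the same grasp; the last joint's range is limited). The gripper opens to 85 mm and grips with 20 to 120 N. Pads are 22 mm wide; open, the fingers measure 114 mm over their backs; the gripper's body (76 mm by 85 mm) begins 54 mm behind the grasp point. The pads swing forward as they close: fully open they stand 13 mm farther back than shut.
Start: joints at [-1.203, 0.423, 1.63, -0, 1.089, -0.019], TCP at [0.236, -0.579, 0.231] pointing down, gripper open.
Joint ranges: [-3, 3], [-0.9, 2.11], [0.09, 2.58], [-1.31, 4.45], [0.11, 2.69], [-2.54, 2.54]. Speed limits (rad/s): [2.39, 2.39, 3.01, 3.14, 3.14, 3.14].

## Interface

Orientations are given as a unit quaternion [x, y, z, w].
In Python, from station import bot gives the robot as it stands.
- The arm moves only by the tool arm_command, never from a script. Its argument "commands" is a list of rows, each a list of 4 numbers: the shift along the world's x, y, z in m, then the turn about the world's z in rad. In form: [[dx, dy, dz, roll], ...]. A call has 1 to 5 rows; each row is the pose to reach, as a shift and turn from the pose commanded when the call began; what a row does not reach only later rows make up. A row lasts 1/10 s, in which the tool goes at most 50 mm and 8.59 degrees, less where a joint would pass 70% of its speed; a pose out of reach is approached as far as the arm can. A call with a gripper value outside its range is refused whole. "hand" is the opening, from -1 (shut) to 1 (fully open), set as the call begins (left out, the last holds). The fingers move at their own pace and stop on an object; "grip_force" is the grip in N (left out, the last holds). Time passes only in rows, so rows that repeat a pose let the fingers close. It gives the time, the measured TCP pose, the force, the opening and the grip force at its end, in the units of the state.
- bot.observe(): the state, without advancing time (a new reading comes with each control period).
- bot.camera(name): name is "side" or "top"; returns a dict with "frame" (384x512x3 uint8, red, green, blue), "camera_matrix" (3x3 intrinsics, pixels), "k1" (the pictures are not rectified: a ray, as slopes to the right and down, at radius r is drawn at 1 + k1 r^2 times it, then the intrinsics apply), "world_from_camera" (4x4, takes a point from camera to world coordinates). Camera axes: x right, y up, looking along -z (the intrinsics and any distortion apply to the point x, -y, -z); pixel columns grow to the right and rows downward; lengths in m; the calibration is good to about 2 mm. A picture is of the moment at which its call begins. There is no depth.
- bot.finish_job(): hands the job in; it is judged then, once.
The state is a dict: "clock": time; "q": joint angles; "joint_velocities": joint speeds; "effort": joint torques, N m; "tool_pos": TCP position; "ee_rot": TCP orientation; "ft_force": force on the tool from outside, world axes, zero at the start; "moment": the same for the moment, N m; "grip_width": opening from 0.0 (shut) to 1.0 (fully open); "grip_force": force on a finger pad.
Only numpy, scipy, OpenCV 4.12 (cv2) and the standard library are available. Lean on these libraries where they do the work, as an engineer would, in place of code of your own. Each camera call takes 0.05 s, during which the arm holds its last target. There are 200 camera calls.

## Task

Set out the sectioning work on the bench pad: lay the cyan tissue cassette flat in the middle of the blue slide box's lid, the yellow one flat in the middle of the pale grey box's lid, and the pink one squarely on top of the yellow one, lined up with it. Stand the amber vial with the blue cap upright on the pad, centred midway between the two boxes. Leave the white cassette where it is.

Things in the scene. Friction and masses are not known exactly. Their poses are not given: they have to be found in the camera images.
- bench_pad: dark green rectangular bench pad with a pale border, 112 x 286 mm, 3 mm thick, fixed flat on the worktop. Origin: its centre, on the worktop; y along its long side, z up. The two slide boxes stand at its ends, 87.5 mm either side of its centre, so its centre is the midpoint between them; about 75 mm is free between the boxes.
- blue_box: closed blue plastic slide box, 92 x 98 x 35 mm (85 mm along x without the catch, 98 mm along y), flat lid with a paper label, fixed to the pad; its lid stays shut. Origin: centre of its underside, z up; the lid's top is 35 mm above it. Stands on one end of the bench pad, which end varies.
- grey_box: closed pale grey (nearly white) plastic slide box, 92 x 98 x 35 mm (85 mm along x without the catch, 98 mm along y), flat lid with a paper label, fixed to the pad; its lid stays shut. Origin: centre of its underside, z up; the lid's top is 35 mm above it. Stands on one end of the bench pad, which end varies.
- cyan_block: flat tissue cassette, 28 x 41 x 10 mm, lying flat: a cyan (light blue) plastic frame 28 x 41 mm and 2 mm thick carrying a cream wax block 24 x 34 mm (1 mm off centre toward +y; top 9 to 10 mm above the underside) with a red-brown tissue mark. Origin: centre of its underside; y along its 41 mm side, z up. Grasp across the 28 mm side (x). About 15 g. Goes on the blue box.
- yellow_block: flat tissue cassette, 28 x 41 x 10 mm, lying flat: a yellow plastic frame 28 x 41 mm and 2 mm thick carrying a cream wax block 24 x 34 mm (1 mm off centre toward +y; top 9 to 10 mm above the underside) with a red-brown tissue mark. Origin: centre of its underside; y along its 41 mm side, z up. Grasp across the 28 mm side (x). About 15 g. Goes on the grey box.
- pink_block: flat tissue cassette, 28 x 41 x 10 mm, lying flat: a pink plastic frame 28 x 41 mm and 2 mm thick carrying a cream wax block 24 x 34 mm (1 mm off centre toward +y; top 9 to 10 mm above the underside) with a red-brown tissue mark. Origin: centre of its underside; y along its 41 mm side, z up. Grasp across the 28 mm side (x). About 15 g. Goes on top of the yellow cassette.
- amber_vial: small brown (amber) vial with a blue screw cap, standing upright: round body 27 mm in diameter and 45 mm high, cap 16 mm wide, 50 mm high in all. Origin: centre of its underside, z up. About 30 g. Grasp the body.
- white_block: flat tissue cassette, 28 x 41 x 10 mm, lying flat: a white plastic frame 28 x 41 mm and 2 mm thick carrying a cream wax block 24 x 34 mm (1 mm off centre toward +y; top 9 to 10 mm above the underside) with a red-brown tissue mark. Origin: centre of its underside; y along its 41 mm side, z up. Grasp across the 28 mm side (x). About 15 g. Bystander, lies to the right of the pad: leave it alone.

How it is judged:
At the end, for the whole second after the job is handed in: Cyan cassette flat on the blue lid, yellow flat on the grey lid, each within 12 mm of the centre; pink flat on yellow within 8 mm and 0.3 rad (either way round); amber vial upright on the pad within 15 mm of the midpoint between the boxes; all released, at rest (horizontal distance between cyan_block and blue_box below 0.012 m and z of cyan_block in the frame of blue_box between 0.031 and 0.039 m and angle between each of cyan_block, yellow_block, pink_block, amber_vial's own z axis and vertical below 0.12 rad and horizontal distance between yellow_block and grey_box below 0.012 m and z of yellow_block in the frame of grey_box between 0.031 and 0.039 m and horizontal distance between pink_block and yellow_block below 0.008 m and z of pink_block in the frame of yellow_block between 0.0055 and 0.0135 m and angle between the y axis of pink_block and the y axis of yellow_block, either way round below 0.3 rad and horizontal distance between amber_vial and bench_pad below 0.015 m and height (world z) of amber_vial below 0.008 m and linear speed of each of cyan_block, yellow_block, pink_block, amber_vial below 0.02 m/s); the robot touches nothing.
It fails at once if the white cassette is moved by more than 15 mm (distance of white_block from where it was at the start of the episode above 0.015 m).
It also fails if it takes over 88 s, if anything falls off the work surface, if the arm or the gripper's body presses on something with over 40 N, if the wrist force passes 120 N, or if a joint passes its speed limit or range.

## Working session

There is one attempt and no reset: what is moved stays moved. The work goes in short steps, Python scripts to look and compute and a tool call to move; the robot and the scene stay as the last step left them, time stands still between calls to the robot, and variables do not carry over. Pictures are saved under pics/ and viewed, at most 15 in all, crops included, and the job is handed in when it is done.

Besides the shell and the picture viewer there is one more tool, called after "Call:" as name(argument=value, ...) on one line, values as JSON. arm_command: Moves the arm, as the interface text tells. Its arguments: {"type":"object","properties":{"commands":{"type":"array"},"hand":{"type":"number"},"grip_force":{"type":"number"}},"required":["commands"]}

```bash
mkdir -p pics; ls
cat > h.py <<'E'
import numpy as np, cv2
from station import bot
def ray(c,px):
    K=c["camera_matrix"];p=(np.atleast_2d(px)-[K[0][2],K[1][2]])/[K[0][0],K[1][1]]
    u=p.copy()
    for _ in range(20): u=p/(1+c["k1"]*(u**2).sum(1,keepdims=True))
    T=np.array(c["world_from_camera"]);d=np.c_[u[:,0],-u[:,1],-np.ones(len(u))]@T[:3,:3].T
    return T[:3,3],d
def on(c,px,z):
    o,d=ray(c,px);return o+d*((z-o[2])/d[:,2])[:,None]
def save(c,n,crop=None,s=1.5):
    f=c["frame"][:,:,::-1]
    if crop: f=f[crop[1]:crop[3],crop[0]:crop[2]]
    cv2.imwrite("pics/"+n,cv2.resize(f,None,fx=s,fy=s))
E
python3 - <<'E'
from h import *
for n in("top","side"):
    c=bot.camera(n);c["camera_matrix"]=np.array(c["camera_matrix"]);save(c,n+"0.png");print(n,np.round(c["world_from_camera"],3).tolist(),c["camera_matrix"].tolist(),c["k1"])
print(bot.observe())
E
```

```text
pics
top [[-0.018, 0.995, -0.093, 0.409], [-0.999, -0.021, -0.026, 0.065], [-0.028, 0.093, 0.995, 0.913], [0.0, 0.0, 0.0, 1.0]] [[460.10613809696537, 0.0, 257.9241430293745], [0.0, 460.10613809696537, 184.54922960743338], [0.0, 0.0, 1.0]] -0.18677064496745738
side [[0.982, -0.114, 0.15, 0.611], [0.188, 0.534, -0.824, -0.637], [0.014, 0.838, 0.546, 0.51], [0.0, 0.0, 0.0, 1.0]] [[392.37031945249447, 0.0, 252.85282419387966], [0.0, 392.37031945249447, 185.1341875258708], [0.0, 0.0, 1.0]] -0.13105383238454793
{'clock': 0.1, 'q': array([-1.20300142e+00,  4.23770533e-01,  1.63063963e+00,  1.10156813e-05,
        1.08859579e+00, -1.89549369e-02]), 'joint_velocities': array([ 1.84789727e-04, -1.20014843e-03, -5.63982576e-04,  5.70998524e-04,
       -3.75520495e-06,  2.18119613e-04]), 'effort': array([-9.20398015e-04, -5.58426368e+01, -2.82446319e+01, -5.35360130e-05,
        2.92468110e-03,  6.78132196e-06]), 'tool_pos': array([ 0.23560717, -0.57834068,  0.23060937]), 'ee_rot': array([ 9.81361507e-01,  1.92169441e-01, -1.17825837e-04, -6.96774488e-04]), 'ft_force': array([0.60040735, 0.27393463, 0.88394618]), 'moment': array([ 0.01541463,  0.01496384, -0.04447727]), 'grip_force': 0.0, 'grip_width': 1.0020177160091086}
```

View pics/top0.png

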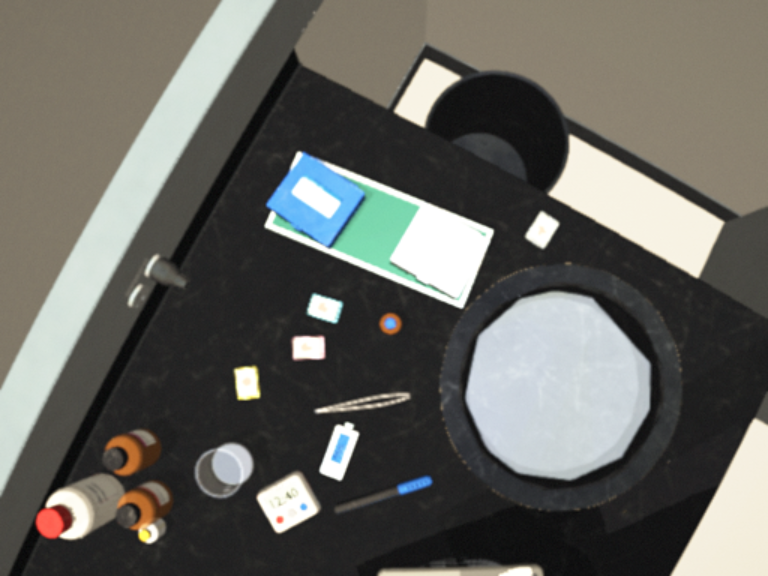

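View pics/side0.png

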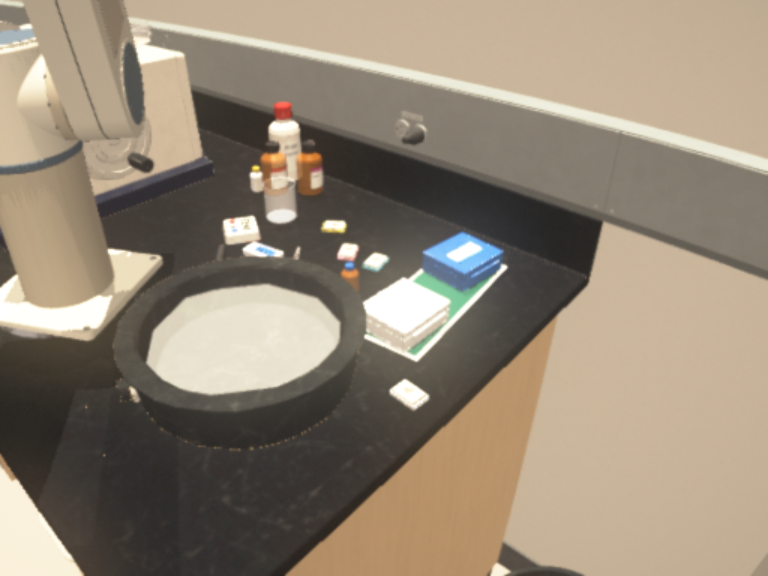

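```bash
cat > m.py <<'E'
from h import *
def rect(c,box,z,thr=70,mask=None):
    x0,y0,x1,y1=box;f=c["frame"][y0:y1,x0:x1]
    m=((f.max(2)>thr).astype(np.uint8) if mask is None else mask(f).astype(np.uint8))
    f4=cv2.resize(m*255,None,fx=4,fy=4,interpolation=cv2.INTER_LINEAR)
    cs,_=cv2.findContours((f4>127).astype(np.uint8),0,2);k=max(cs,key=cv2.contourArea)
    q=k[:,0].astype(float)
    P=on(c,(q+.5)/4-.5+[x0,y0],z)[:,:2]
    r=cv2.minAreaRect((P*1000).astype(np.float32));b=cv2.boxPoints(r)
    e=[b[1]-b[0],b[2]-b[1]];l=max(e,key=np.linalg.norm)
    return np.round(r[0],1),np.round(sorted(r[1]),1),round(float(np.degrees(np.arctan2(l[1],l[0]))%180),1)
E
python3 - <<'E'
from m import *
c=bot.camera("top");save(c,"pad.png",(165,90,345,215),4.4)
for n,b in dict(cyan=(198,188,235,222),pink=(188,216,225,247),yellow=(150,238,180,272),white=(343,133,380,172)).items(): print(n,rect(c,b,.003))
print("vial",rect(c,(245,200,275,230),.04))
g=lambda f:(f[...,1].astype(int)-f[...,0]>40)&(f[...,1].astype(int)-f[...,2]>20)
print("green",rect(c,(165,90,345,215),.003,mask=g))
bl=lambda f:(f[...,2].astype(int)-f[...,0]>70)&(f[...,2].astype(int)-f[...,1]>40)
print("blue",rect(c,(165,90,345,215),.038,mask=bl))
print("padall",rect(c,(165,90,345,215),.003,mask=lambda f:f.max(2)>75))
print("cap",rect(c,(245,200,275,230),.05,mask=bl))
E
```

```text
cyan (array([455.2, 172.7]), array([33.9, 47.5]), 72.3)
pink (array([403.3, 195.2]), array([35.2, 45.5]), 89.4)
yellow (array([357.7, 277.7]), array([36.1, 46.8]), 5.8)
white (array([ 554.1, -120. ]), array([35.5, 47.9]), 144.8)
vial (array([432.2,  84.7]), array([28. , 29.8]), 178.9)
green (array([551.8,  78.9]), array([ 98.1, 169.4]), 66.2)
blue (array([594.6, 179.6]), array([ 92.5, 103.4]), 54.4)
padall (array([562.5, 103.4]), array([119.2, 301.7]), 66.1)
cap (array([432.8,  84.5]), array([12.6, 12.7]), 88.9)
```

View pics/pad.png

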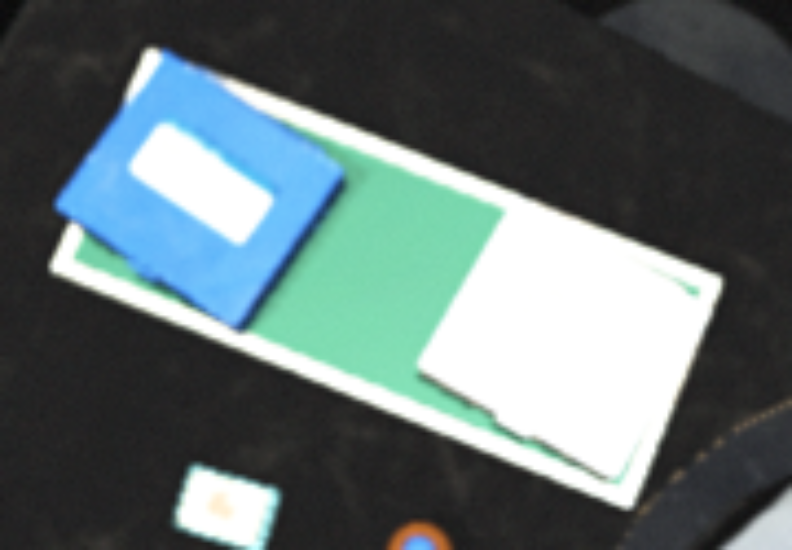

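Run:
```python
from m import *
c=bot.camera("top");s=bot.camera("side");save(s,"s1.png",(225,140,345,245),5.5)
t=lambda L:(np.array(L,float)+.5)/4.4-.5+[165,90]
p=on(c,t([(152,48),(50,270),(632,508),(722,280)]),.003)[:,:2];print("pad",p.round(4).tolist(),p.mean(0));print([np.linalg.norm(p[i]-p[i-1]).round(4) for i in range(4)])
b=on(c,t([(165,52),(345,178),(240,328),(57,207)]),.036)[:,:2];print("blue",b.round(4).tolist(),b.mean(0));print([np.linalg.norm(b[i]-b[i-1]).round(4) for i in range(4)])
g=on(c,t([(505,205),(420,370),(615,480)]),.036)[:,:2];print("grey",g.round(4).tolist())
l=on(c,t([(202,184)]),.038);print("label",l)
u=(p[0]+p[1]-p[2]-p[3]);u/=np.linalg.norm(u);print("u",u,np.degrees(np.arctan2(u[1],u[0])));print("pred blue",p.mean(0)+.0875*u,"grey",p.mean(0)-.0875*u)
import cv2
f=c["frame"][130:205,255:335];cl=np.clip((f.astype(float)-200)/55,0,1)*255
cv2.imwrite("pics/grey.png",cv2.resize(cl[:,:,::-1].astype(np.uint8),None,fx=7,fy=7))
```

```text
pad [[0.6699, 0.2057], [0.5663, 0.2532], [0.4518, -0.0103], [0.5545, -0.0543]] [0.56061838 0.09859807]
[np.float64(0.2845), np.float64(0.114), np.float64(0.2873), np.float64(0.1118)]
blue [[0.6584, 0.1947], [0.5984, 0.1147], [0.5326, 0.1618], [0.5889, 0.2433]] [0.59456572 0.17863442]
[np.float64(0.0847), np.float64(0.1), np.float64(0.0809), np.float64(0.0991)]
grey [[0.5846, 0.0444], [0.5123, 0.0832], [0.4625, -0.0005]]
label [[0.59697962 0.1779466  0.038     ]]
u [0.40204559 0.91561965] 66.29387945910308
pred blue [0.59579737 0.17871479] grey [0.5254394  0.01848135]
```

View pics/s1.png

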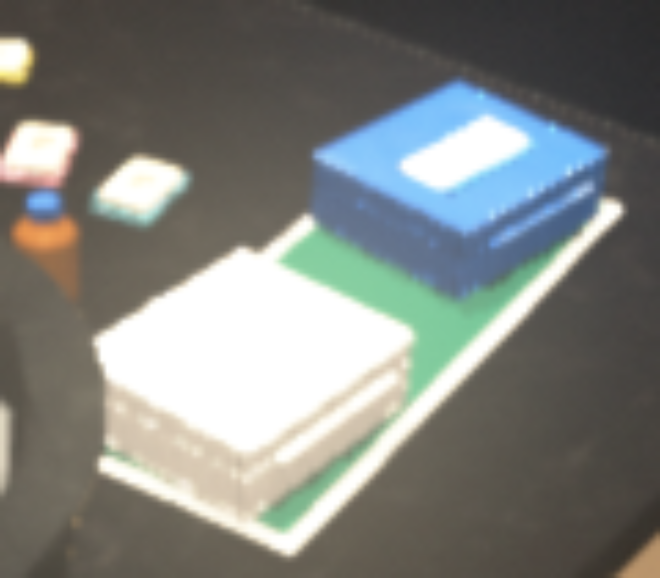

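View pics/grey.png

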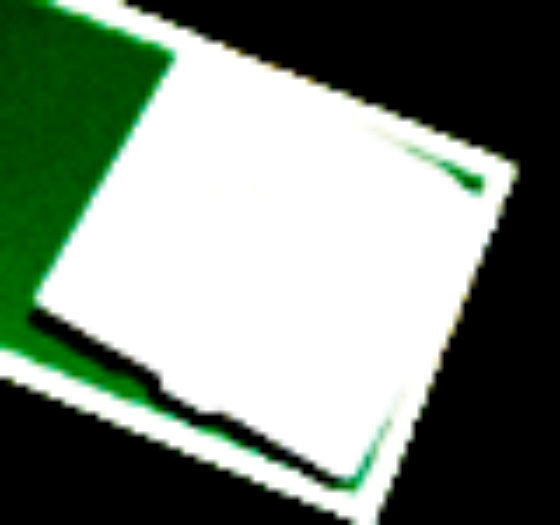

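Overall and crop pictures:
- **Boxes:** blue is at the far-left end of the pad, with its lid centre at top pixel (211,133). Grey is at the near-right end, around (293,165). Both fit the ±87.5 mm geometry to within 4 mm.
- **Pieces:** cyan is at (217,205), pink (206,232), yellow (165,255), vial (260,215) and white (361,153).

I'll pick yellow first and go round via a waypoint.

Call:
arm_command(commands=[[0.025,0.043,0,0],[0.05,0.086,0,0],[0.075,0.129,0,0],[0.1,0.172,0,0],[0.125,0.215,0,0]], hand=-0.1, grip_force=25)

```text
clock: 0.75
tool_pos: [0.3614, -0.3621, 0.2314]
ee_rot: [0.981, 0.192, 0.0, 0.0]
ft_force: [1.0, -0.9, 0.3]
grip_width: 0.449
grip_force: 0.0
```

Call:
arm_command(commands=[[0.022,0.043,0,-0.06],[0.044,0.086,0,-0.12],[0.066,0.129,0,-0.18],[0.088,0.172,0,-0.24],[0.11,0.215,0,-0.286]])

```text
clock: 1.25
tool_pos: [0.4714, -0.1469, 0.2315]
ee_rot: [0.999, 0.049, 0.0, 0.0]
ft_force: [0.6, -0.7, 1.1]
grip_width: 0.453
grip_force: 0.0
```

Call:
arm_command(commands=[[-0.01,0.047,-0.01,0],[-0.02,0.094,-0.02,0],[-0.03,0.141,-0.03,0],[-0.04,0.188,-0.04,0],[-0.05,0.235,-0.05,0]])

```text
clock: 1.75
tool_pos: [0.4202, 0.0879, 0.1812]
ee_rot: [0.999, 0.05, 0.0, -0.0]
ft_force: [0.3, 0.2, 0.4]
grip_width: 0.455
grip_force: 0.0
```

Call:
arm_command(commands=[[-0.014,0.04,-0.015,0],[-0.028,0.085,-0.03,0],[-0.042,0.13,-0.06,0],[-0.056,0.17,-0.09,0],[-0.063,0.19,-0.12,0]])

```text
clock: 2.25
tool_pos: [0.3577, 0.2791, 0.061]
ee_rot: [0.999, 0.051, 0.001, -0.001]
ft_force: [-0.6, 0.1, 0.1]
grip_width: 0.45
grip_force: 0.0
```

Run:
```python
from m import *
c=bot.camera("side");save(c,"s2.png",(150,100,330,220),4.4)
o=bot.observe();print(o["tool_pos"],o["q"])
```

```text
[0.35484897 0.27933402 0.05605892] [6.40088001e-01 4.86556562e-01 2.10077401e+00 1.24656166e-03
 5.58147249e-01 2.10680695e+00]
```

View pics/s2.png

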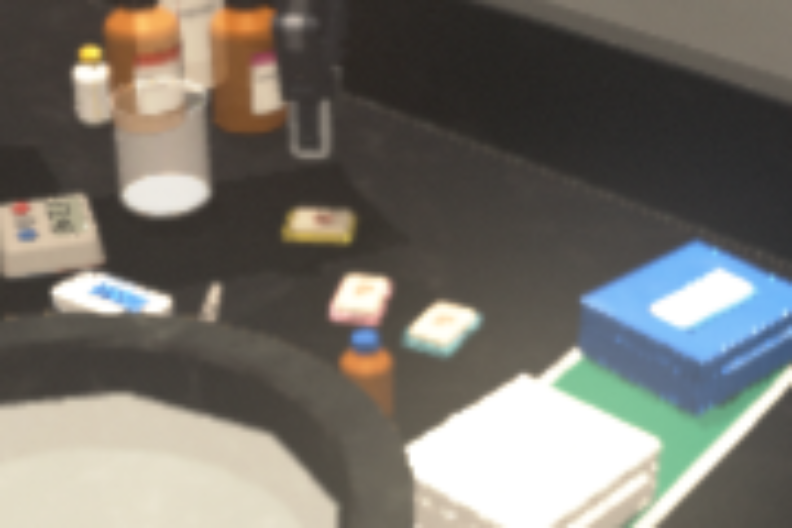

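Side view: the open fingers hang above the yellow cassette, tip at crop (310,155) over the cassette at (320,225). I'll let the arm settle before descending.

Call:
arm_command(commands=[[0,0,-0.02,0],[0,0,-0.035,0],[0,0,-0.035,0]])

```text
clock: 2.6
tool_pos: [0.3567, 0.2756, 0.0248]
ee_rot: [0.999, 0.051, -0.001, 0.001]
ft_force: [-0.7, 0.2, -0.3]
grip_width: 0.45
grip_force: 0.0
```

Run:
```python
from m import *
c=bot.camera("side");save(c,"s3.png",(190,120,250,165),10)
o=bot.observe();print(o["tool_pos"],o["ee_rot"],o["joint_velocities"].round(3))
```

```text
[0.35723075 0.27583077 0.02571833] [ 9.98725472e-01  5.04606695e-02 -8.95743904e-04  5.92231261e-04] [-0.005 -0.033 -0.008 -0.     0.009 -0.   ]
```

View pics/s3.png

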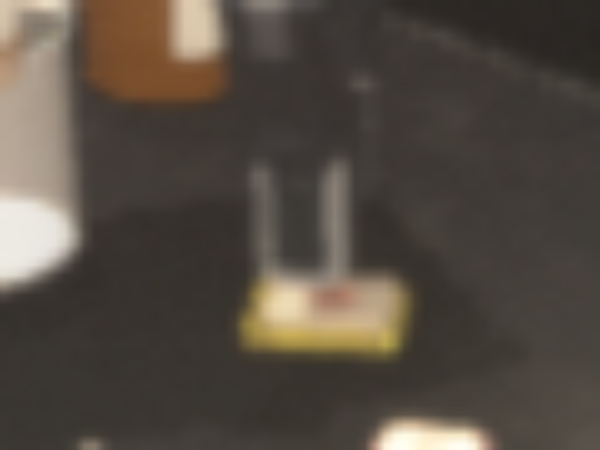

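Side view: the near finger is at crop (300,220), just outside the cassette at (325,310), and it lines up once parallax is allowed for. Descending and closing.

Call:
arm_command(commands=[[0,0.002,-0.008,0],[0,0.002,-0.016,0],[0,0.002,-0.021,0],[0,0.002,-0.022,0],[0,0.002,-0.022,0]])

```text
clock: 3.15
tool_pos: [0.3577, 0.2781, 0.0042]
ee_rot: [0.999, 0.05, -0.0, 0.0]
ft_force: [0.4, -0.3, -0.7]
grip_width: 0.453
grip_force: 0.0
```

Call:
arm_command(commands=[[0,0,0,0],[0,0,0,0],[0,0,0,0],[0,0,0,0]], hand=-1, grip_force=25)

```text
clock: 3.55
tool_pos: [0.3579, 0.2783, 0.0046]
ee_rot: [0.999, 0.05, 0.0, -0.0]
ft_force: [0.2, -1.1, 3.9]
grip_width: 0.271
grip_force: 24.9
```

Call:
arm_command(commands=[[0,0,0.01,0],[0,0,0.03,0],[0,0,0.06,0],[0,0,0.09,0],[0,0,0.1,0]])

```text
clock: 4.05
tool_pos: [0.3589, 0.2791, 0.1071]
ee_rot: [0.999, 0.05, 0.002, -0.001]
ft_force: [-0.1, 0.2, 0.3]
grip_width: 0.27
grip_force: 24.6
```

Grip width is 23 mm, so it's holding the wax block. Carrying to grey.

Call:
arm_command(commands=[[0.02,-0.03,0,0.12],[0.046,-0.07,0,0.24],[0.072,-0.11,0,0.36],[0.098,-0.15,0,0.48],[0.12,-0.185,0,0.6]])

```text
clock: 4.55
tool_pos: [0.4786, 0.0913, 0.1042]
ee_rot: [0.938, 0.346, 0.0, 0.0]
ft_force: [-0.2, -0.4, -0.1]
grip_width: 0.268
grip_force: 24.6
```

Call:
arm_command(commands=[[0.02,-0.032,0,0.12],[0.037,-0.058,0,0.24],[0.045,-0.07,-0.015,0.36],[0.047,-0.073,-0.03,0.38],[0.047,-0.073,-0.035,0.38]])

```text
clock: 5.05
tool_pos: [0.5233, 0.02, 0.0674]
ee_rot: [0.858, 0.513, -0.001, -0.001]
ft_force: [0.1, 0.5, -0.2]
grip_width: 0.266
grip_force: 24.6
```

Call:
arm_command(commands=[[0,0,0,0],[0,0,0,0]])

```text
clock: 5.25
tool_pos: [0.5241, 0.0211, 0.0692]
ee_rot: [0.858, 0.514, -0.0, -0.0]
ft_force: [-0.7, -0.1, 0.1]
grip_width: 0.269
grip_force: 24.6
```

Run:
```python
from m import *
c=bot.camera("side");save(c,"s4.png",(225,130,345,235),5.5)
o=bot.observe();print(o["tool_pos"],o["ee_rot"],o["q"])
t=lambda L:(np.array(L,float)+.5)/5.5-.5+[225,140]
g=on(c,t([(245,250),(97,342),(245,455),(412,335)]),.038);print("side grey lid",g.round(4).tolist(),g.mean(0))
b=on(c,t([(460,82),(315,155),(465,237),(607,150)]),.038);print("side blue lid",b.mean(0))
p=on(c,t([(293,552),(622,208)]),.003);print("pad x+ corners",p)
```

```text
[0.52449389 0.02104814 0.06954039] [ 8.57463323e-01  5.14545087e-01 -1.45197615e-05 -4.75788431e-05] [1.73976576e-02 5.28876516e-01 1.94198541e+00 1.09274906e-04
 6.70803422e-01 5.07154321e-01]
side grey lid [[0.5161, 0.0841, 0.038], [0.4714, 0.0096, 0.038], [0.5365, -0.0463, 0.038], [0.5875, 0.0389, 0.038]] [0.52788037 0.02157162 0.038     ]
side blue lid [0.59669718 0.17970317 0.038     ]
pad x+ corners [[ 0.55632123 -0.05378913  0.003     ]
 [ 0.66997275  0.20746217  0.003     ]]
```

View pics/s4.png

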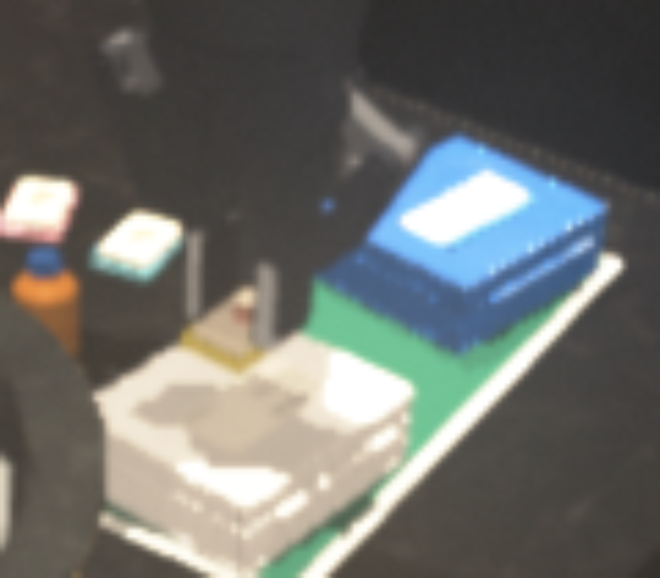

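Side view: the yellow cassette hangs level at crop (225,335) above the grey lid. The two views agree on the lid centre, about (0.526, 0.021). Lowering now.

Call:
arm_command(commands=[[0.001,0,-0.009,0],[0.001,0,-0.017,0],[0.001,0,-0.022,0],[0.001,0,-0.025,0],[0.001,0,-0.025,0]])

```text
clock: 5.8
tool_pos: [0.5253, 0.0202, 0.0437]
ee_rot: [0.858, 0.514, -0.001, -0.0]
ft_force: [-0.4, 0.2, -0.4]
grip_width: 0.271
grip_force: 24.6
```

Call:
arm_command(commands=[[0,0,-0.001,0],[0,0,-0.001,0]])

```text
clock: 6.0
tool_pos: [0.5259, 0.0202, 0.0434]
ee_rot: [0.858, 0.514, 0.0, 0.0]
ft_force: [-0.5, -0.5, -0.3]
grip_width: 0.271
grip_force: 24.6
```

Call:
arm_command(commands=[[0,0,-0.001,0],[0,0,-0.001,0]])

```text
clock: 6.2
tool_pos: [0.5259, 0.0201, 0.0424]
ee_rot: [0.858, 0.514, 0.0, 0.0]
ft_force: [-0.1, 0.1, -0.4]
grip_width: 0.268
grip_force: 24.6
```

Call:
arm_command(commands=[[0,0,0,0],[0,0,0,0],[0,0,0,0]], hand=-0.1)

```text
clock: 6.5
tool_pos: [0.5258, 0.0202, 0.0424]
ee_rot: [0.858, 0.514, 0.0, 0.0]
ft_force: [0.4, -0.7, -0.3]
grip_width: 0.45
grip_force: 0.0
```

Call:
arm_command(commands=[[0,0,0.01,0],[0,0,0.03,0],[0,0,0.06,0],[0,0,0.09,0]])

```text
clock: 6.9
tool_pos: [0.5254, 0.0202, 0.1336]
ee_rot: [0.858, 0.514, -0.0, -0.0]
ft_force: [1.1, 1.2, 0.1]
grip_width: 0.45
grip_force: 0.0
```

Call:
arm_command(commands=[[-0.02,0.03,0,0.1],[-0.046,0.066,0,0.2],[-0.072,0.104,0,0.3],[-0.098,0.14,-0.01,0.4],[-0.115,0.165,-0.03,0.48]])

```text
clock: 7.4
tool_pos: [0.4103, 0.1872, 0.1039]
ee_rot: [0.709, 0.705, 0.002, 0.001]
ft_force: [0.4, -0.5, -1.6]
grip_width: 0.455
grip_force: 0.0
```

Call:
arm_command(commands=[[-0.007,0.01,-0.025,0],[-0.007,0.01,-0.055,0],[-0.007,0.01,-0.07,0],[-0.007,0.01,-0.075,0],[-0.007,0.01,-0.075,0]])

```text
clock: 7.9
tool_pos: [0.4037, 0.1951, 0.0273]
ee_rot: [0.711, 0.704, -0.0, -0.0]
ft_force: [-0.4, 0.0, -0.0]
grip_width: 0.451
grip_force: 0.0
```

Run:
```python
from m import *
c=bot.camera("side");save(c,"s5.png",(200,125,330,220),6)
o=bot.observe();print(o["tool_pos"],o["ee_rot"])
```

```text
[0.40411833 0.19524979 0.02783315] [7.10717214e-01 7.03477795e-01 1.72720021e-04 5.91940054e-05]
```

View pics/s5.png

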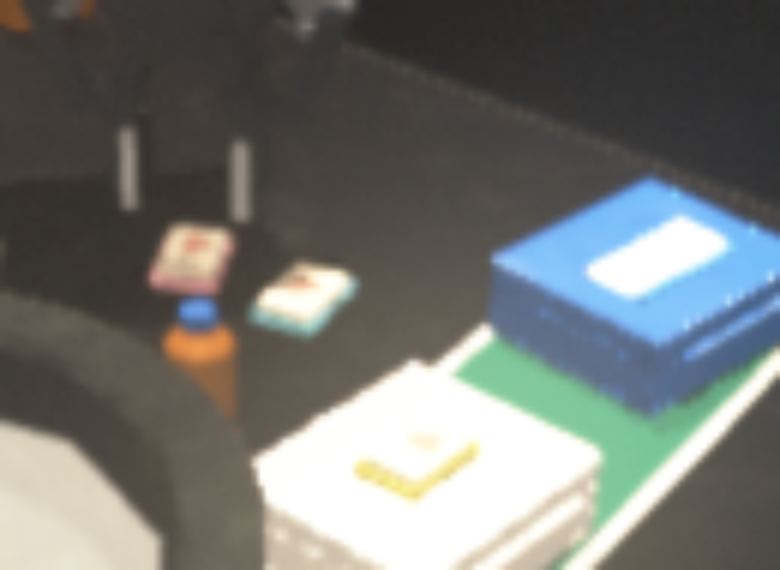

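Side view: yellow lies flat in the middle of the grey lid at crop (415,465). The fingers at (127,170) and (240,180) straddle pink at (192,257), clear of cyan. Grasping pink.

Call:
arm_command(commands=[[0,0,-0.009,0],[0,0,-0.017,0],[0,0,-0.021,0],[0,0,-0.023,0],[0,0,-0.023,0]])

```text
clock: 8.45
tool_pos: [0.4036, 0.1951, 0.004]
ee_rot: [0.711, 0.704, -0.0, -0.0]
ft_force: [1.2, 0.8, 0.5]
grip_width: 0.454
grip_force: 0.0
```

Call:
arm_command(commands=[[0,0,0,0],[0,0,0,0],[0,0,0,0],[0,0,0,0]], hand=-1)

```text
clock: 8.85
tool_pos: [0.4039, 0.1953, 0.0045]
ee_rot: [0.711, 0.704, 0.0, 0.0]
ft_force: [-0.3, -0.3, 1.0]
grip_width: 0.27
grip_force: 24.6
```

Call:
arm_command(commands=[[0,0,0.01,0],[0,0,0.03,0],[0,0,0.06,0],[0,0,0.09,0],[0,0,0.1,0]])

```text
clock: 9.35
tool_pos: [0.4051, 0.1958, 0.1072]
ee_rot: [0.711, 0.704, 0.002, 0.001]
ft_force: [0.6, -0.1, -0.3]
grip_width: 0.267
grip_force: 24.5
```

Run:
```python
from m import *
c=bot.camera("top");save(c,"t6.png",(180,100,350,260),3.5)
for x in "SV":pass
f=c["frame"];h=cv2.cvtColor(f,cv2.COLOR_RGB2HSV)
ye=lambda f:(lambda h:(h[...,0]>18)&(h[...,0]<36)&(h[...,1]>90)&(h[...,2]>90))(cv2.cvtColor(np.ascontiguousarray(f),cv2.COLOR_RGB2HSV))
try: print("yellow",rect(c,(255,130,335,205),.040,mask=ye))
except Exception as e: print(e)
s=bot.camera("side")
for n,cc,b in(("top",c,(255,130,335,205)),("side",s,(235,180,310,230))):
    m=ye(cc["frame"][b[1]:b[3],b[0]:b[2]]);y,x=np.nonzero(m);print(n,len(x))
    if len(x)>4:
        P=on(cc,np.c_[x+b[0],y+b[1]],.040)[:,:2];r=cv2.minAreaRect((P*1000).astype(np.float32));print(r)
```

```text
yellow (array([515.3,  19.2]), array([21.7, 43.9]), 94.0)
top 37
((515.2511596679688, 19.22869300842285), (20.19140625, 42.4530143737793), 4.04407262802124)
side 35
((528.3353881835938, 11.164916038513184), (41.18132781982422, 20.3953857421875), 22.688329696655273)
```

View pics/t6.png

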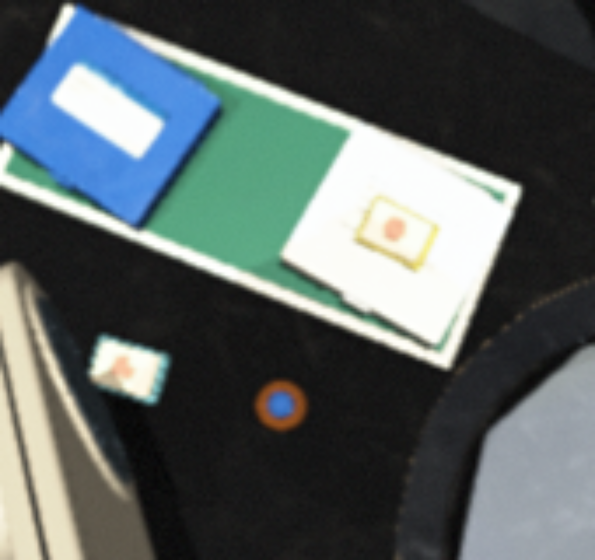

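Top view: yellow's frame corners are at crop (374,194), (438,231), (416,270) and (355,238), centred on the grey lid. Pink is out of the camera's sight in the gripper, and cyan is undisturbed at (130,369).

Run:
```python
from m import *
c=bot.camera("top")
t=lambda L:(np.array(L,float)+.5)/3.5-.5+[180,100]
y=on(c,t([(374,194),(438,231),(416,270),(355,238)]),.040)[:,:2];print(y.round(4).tolist(),y.mean(0),[np.linalg.norm(y[i]-y[i-1]).round(4) for i in range(4)])
for a,b in((0,1),(3,2)): d=y[a]-y[b];print(np.degrees(np.arctan2(d[1],d[0])))
s=on(bot.camera("side"),(np.array([[415,468]])+.5)/6-.5+[200,125],.042);print(s)
```

```text
[[0.5467, 0.0318], [0.5255, -0.0027], [0.5044, 0.0099], [0.5226, 0.0427]] [0.52481646 0.02042593] [np.float64(0.0265), np.float64(0.0404), np.float64(0.0246), np.float64(0.0376)]
58.44453003763244
60.90617240082452
[[0.52633713 0.0126363  0.042     ]]
```

Call:
arm_command(commands=[[0.025,-0.034,0,-0.1],[0.05,-0.07,0,-0.2],[0.075,-0.108,0,-0.3],[0.1,-0.144,0,-0.4],[0.116,-0.166,0,-0.48]])

```text
clock: 10.05
tool_pos: [0.5204, 0.0267, 0.1026]
ee_rot: [0.859, 0.512, -0.001, -0.0]
ft_force: [-0.0, -0.1, -0.3]
grip_width: 0.27
grip_force: 24.5
```

Call:
arm_command(commands=[[0.006,-0.009,-0.01,0],[0.006,-0.009,-0.025,0],[0.006,-0.009,-0.033,0],[0.006,-0.009,-0.035,0],[0.006,-0.009,-0.035,0]])

```text
clock: 10.55
tool_pos: [0.5248, 0.0208, 0.0684]
ee_rot: [0.857, 0.515, -0.001, -0.001]
ft_force: [-0.7, 0.5, 1.6]
grip_width: 0.268
grip_force: 24.5
```

Call:
arm_command(commands=[[0,0,-0.005,0],[0,0,-0.01,0],[0,0,-0.014,0],[0,0,-0.016,0],[0,0,-0.016,0]])

```text
clock: 11.05
tool_pos: [0.5256, 0.0202, 0.053]
ee_rot: [0.857, 0.515, -0.0, -0.0]
ft_force: [-0.0, -0.3, -0.0]
grip_width: 0.27
grip_force: 24.5
```

Run:
```python
from m import *
c=bot.camera("side");save(c,"s7.png",(225,165,310,230),8)
o=bot.observe();print(o["tool_pos"],o["ft_force"])
```

```text
[0.52570282 0.02017261 0.05322089] [-0.49879257 -0.26612687  0.80784264]
```

View pics/s7.png

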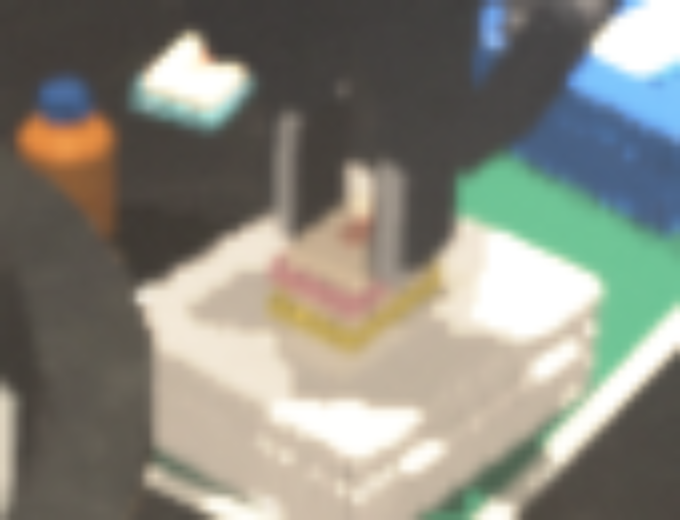

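Side view: pink at crop (330,285) sits just over yellow at (345,325), with their edges parallel and lined up. I'll lower it a hair and release.

Call:
arm_command(commands=[[0,0,-0.001,0],[0,0,-0.001,0]])

```text
clock: 11.3
tool_pos: [0.5258, 0.0202, 0.0524]
ee_rot: [0.858, 0.514, 0.0, 0.0]
ft_force: [0.0, 0.4, -0.5]
grip_width: 0.268
grip_force: 24.5
```

Call:
arm_command(commands=[[0,0,0,0],[0,0,0,0],[0,0,0,0]], hand=-0.15)

```text
clock: 11.6
tool_pos: [0.5258, 0.0202, 0.0524]
ee_rot: [0.858, 0.514, 0.0, 0.0]
ft_force: [-0.3, 0.0, 0.3]
grip_width: 0.429
grip_force: 0.0
```

Call:
arm_command(commands=[[0,0,0.01,0],[0,0,0.03,0],[0,0,0.06,0],[0,0,0.08,0]])

```text
clock: 12.0
tool_pos: [0.5263, 0.0202, 0.1345]
ee_rot: [0.858, 0.514, 0.001, 0.0]
ft_force: [0.4, -0.5, 0.4]
grip_width: 0.425
grip_force: 0.0
```

Call:
arm_command(commands=[[-0.015,0.033,0,0.05],[-0.034,0.073,0,0.1],[-0.053,0.115,-0.01,0.15],[-0.066,0.142,-0.03,0.18],[-0.071,0.1525,-0.06,0.18]])

```text
clock: 12.5
tool_pos: [0.455, 0.1753, 0.0738]
ee_rot: [0.807, 0.591, 0.002, 0.0]
ft_force: [1.3, -0.5, -0.2]
grip_width: 0.428
grip_force: 0.0
```

Call:
arm_command(commands=[[0,0,-0.025,0],[0,0,-0.038,0],[0,0,-0.042,0],[0,0,-0.042,0],[0,0,-0.042,0]])

```text
clock: 13.0
tool_pos: [0.4556, 0.1726, 0.0312]
ee_rot: [0.808, 0.589, 0.001, 0.0]
ft_force: [0.9, 0.2, 0.1]
grip_width: 0.424
grip_force: 0.0
```

Run:
```python
from m import *
c=bot.camera("side");save(c,"s8.png",(200,125,330,220),6)
o=bot.observe();print(o["tool_pos"],o["ee_rot"])
```

```text
[0.455681   0.1726372  0.03130355] [8.08007059e-01 5.89172153e-01 8.39899099e-04 2.47811803e-04]
```

View pics/s8.png

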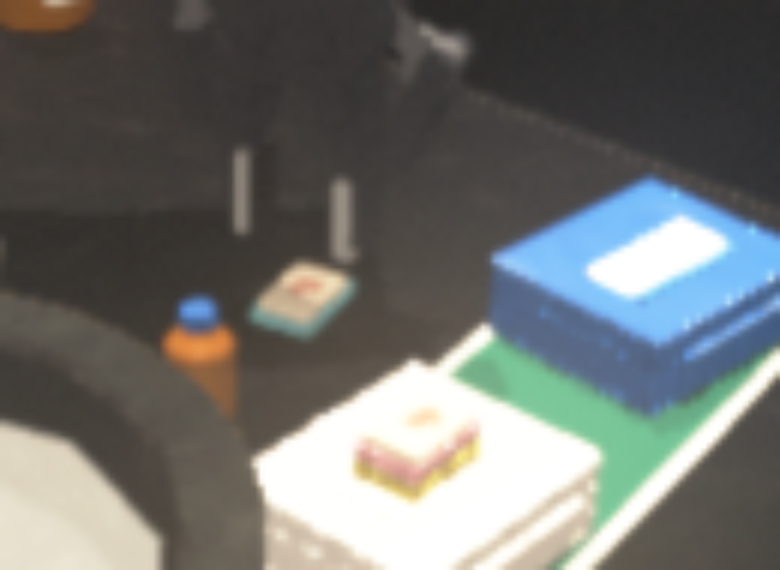

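Side view: pink sits squarely on yellow at crop (418,445). The fingers at (242,190) and (343,220) straddle cyan at (303,297). Grasping cyan.

Call:
arm_command(commands=[[0,0,-0.01,0],[0,0,-0.02,0],[0,0,-0.025,0],[0,0,-0.027,0],[0,0,-0.027,0]])

```text
clock: 13.55
tool_pos: [0.4544, 0.1726, 0.0028]
ee_rot: [0.808, 0.589, -0.001, -0.0]
ft_force: [-0.4, 0.3, -1.5]
grip_width: 0.424
grip_force: 0.0
```

Call:
arm_command(commands=[[0,0,0,0],[0,0,0,0],[0,0,0,0],[0,0,0,0]], hand=-1)

```text
clock: 13.95
tool_pos: [0.4549, 0.1728, 0.0035]
ee_rot: [0.808, 0.589, 0.0, 0.0]
ft_force: [-0.6, 0.3, -0.6]
grip_width: 0.273
grip_force: 24.5
```

Call:
arm_command(commands=[[0,0,0.01,0],[0,0,0.03,0],[0,0,0.06,0],[0,0,0.08,0]])

```text
clock: 14.35
tool_pos: [0.4552, 0.1729, 0.0854]
ee_rot: [0.808, 0.589, 0.001, 0.0]
ft_force: [0.1, 0.7, 0.2]
grip_width: 0.272
grip_force: 24.6
```

Call:
arm_command(commands=[[0.02,0.001,0.01,-0.06],[0.055,0.003,0.01,-0.15],[0.095,0.005,0.01,-0.24],[0.125,0.006,0.01,-0.3],[0.14,0.0065,0,-0.3]])

```text
clock: 14.85
tool_pos: [0.5988, 0.1796, 0.0856]
ee_rot: [0.887, 0.461, 0.003, 0.001]
ft_force: [0.2, 0.1, -0.3]
grip_width: 0.27
grip_force: 24.6
```

Call:
arm_command(commands=[[0.0005,0,-0.015,0],[0.0005,0,-0.028,0],[0.0005,0,-0.036,0],[0.0005,0,-0.039,0],[0.0005,0,-0.04,0]])

```text
clock: 15.35
tool_pos: [0.5943, 0.1792, 0.0428]
ee_rot: [0.887, 0.462, -0.001, -0.0]
ft_force: [0.3, 0.1, -0.4]
grip_width: 0.268
grip_force: 24.6
```

Call:
arm_command(commands=[[0,0,-0.0015,0],[0,0,-0.0015,0]])

```text
clock: 15.55
tool_pos: [0.5954, 0.1793, 0.0422]
ee_rot: [0.887, 0.462, 0.0, 0.0]
ft_force: [0.0, -0.1, 0.7]
grip_width: 0.266
grip_force: 24.6
```

Call:
arm_command(commands=[[0,0,-0.001,0],[0,0,-0.001,0]])

```text
clock: 15.75
tool_pos: [0.5954, 0.1792, 0.041]
ee_rot: [0.887, 0.462, 0.0, 0.0]
ft_force: [-0.2, -1.7, 0.4]
grip_width: 0.267
grip_force: 24.6
```

Call:
arm_command(commands=[[0,0,0,0],[0,0,0,0],[0,0,0,0]], hand=-0.1)

```text
clock: 16.05
tool_pos: [0.5953, 0.1792, 0.0409]
ee_rot: [0.887, 0.462, 0.0, 0.0]
ft_force: [-0.6, 0.2, -0.6]
grip_width: 0.452
grip_force: 0.0
```

Call:
arm_command(commands=[[0,0,0.01,0],[0,0,0.03,0],[0,0,0.06,0],[0,0,0.08,0]])

```text
clock: 16.45
tool_pos: [0.596, 0.1794, 0.1232]
ee_rot: [0.887, 0.462, 0.001, 0.0]
ft_force: [1.1, -0.2, 0.4]
grip_width: 0.448
grip_force: 0.0
```

Call:
arm_command(commands=[[-0.025,-0.014,0.01,0.05],[-0.065,-0.038,0.01,0.1],[-0.105,-0.061,0.01,0.15],[-0.14,-0.082,0,0.2],[-0.157,-0.091,-0.005,0.2]], hand=0.1)

```text
clock: 16.95
tool_pos: [0.4345, 0.0868, 0.1159]
ee_rot: [0.836, 0.549, -0.001, -0.0]
ft_force: [-0.1, 0.1, -0.8]
grip_width: 0.553
grip_force: 0.0
```

Call:
arm_command(commands=[[-0.006,-0.0035,-0.02,0],[-0.006,-0.0035,-0.04,0],[-0.006,-0.0035,-0.048,0],[-0.006,-0.0035,-0.05,0],[-0.006,-0.0035,-0.05,0]])

```text
clock: 17.45
tool_pos: [0.4328, 0.0848, 0.0661]
ee_rot: [0.836, 0.548, 0.0, 0.0]
ft_force: [-0.8, -0.1, 0.2]
grip_width: 0.551
grip_force: 0.0
```

Run:
```python
from m import *
c=bot.camera("side");save(c,"s9.png",(200,115,345,220),5.5)
o=bot.observe();print(o["tool_pos"],o["ee_rot"],o["grip_width"])
```

```text
[0.43291408 0.08489613 0.06635781] [8.36195896e-01 5.48430707e-01 3.91637307e-04 1.70773386e-04] 0.5526883138136949
```

View pics/s9.png

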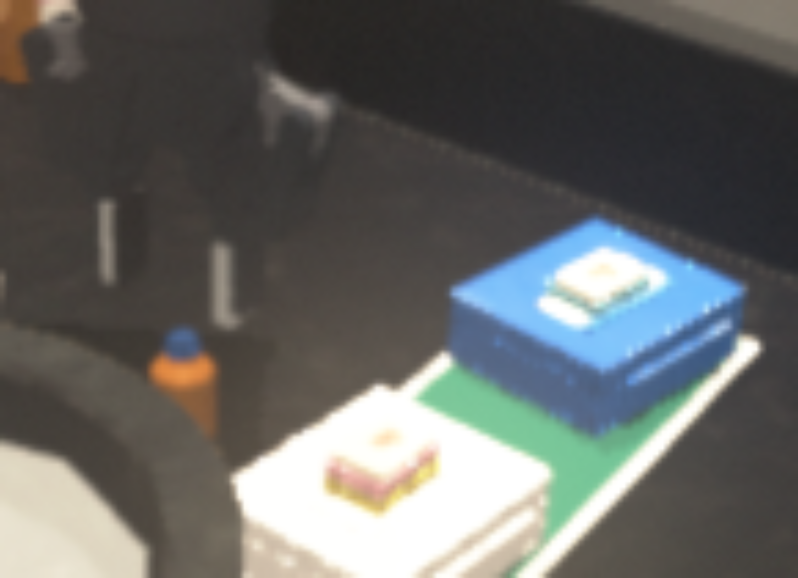

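Side view: cyan is flat and central on the blue lid at crop (600,280), and the stack is intact at (383,460). The fingers at (107,240) and (225,285) straddle the vial at (183,380) once parallax is allowed for. Grasping the vial.

Call:
arm_command(commands=[[0,0,-0.015,0],[0,0,-0.032,0],[0,0,-0.045,0],[0,0,-0.053,0],[0,0,-0.055,0]])

```text
clock: 18.0
tool_pos: [0.4324, 0.0848, 0.0106]
ee_rot: [0.836, 0.548, -0.0, -0.0]
ft_force: [-0.0, 0.2, 0.5]
grip_width: 0.547
grip_force: 0.0
```

Call:
arm_command(commands=[[0,0,0,0],[0,0,0,0],[0,0,0,0],[0,0,0,0],[0,0,0,0]], hand=-1)

```text
clock: 18.5
tool_pos: [0.4327, 0.0848, 0.0113]
ee_rot: [0.836, 0.548, 0.0, 0.0]
ft_force: [-0.9, 0.7, 7.1]
grip_width: 0.31
grip_force: 24.9
```

Call:
arm_command(commands=[[0,0,0.01,0],[0,0,0.03,0],[0,0,0.06,0],[0,0,0.085,0]])

```text
clock: 18.9
tool_pos: [0.432, 0.0846, 0.0973]
ee_rot: [0.836, 0.548, -0.0, -0.0]
ft_force: [0.7, -0.4, -0.7]
grip_width: 0.31
grip_force: 24.7
```

Call:
arm_command(commands=[[0.025,0.003,0.005,0],[0.06,0.007,0.005,0],[0.095,0.011,0.005,0],[0.12,0.0135,0,0],[0.1285,0.0142,-0.01,0]])

```text
clock: 19.4
tool_pos: [0.564, 0.0993, 0.087]
ee_rot: [0.836, 0.548, 0.002, 0.001]
ft_force: [-0.6, -0.2, 0.0]
grip_width: 0.309
grip_force: 24.7
```

Call:
arm_command(commands=[[0,0,-0.02,0],[0,0,-0.04,0],[0,0,-0.053,0],[0,0,-0.06,0],[0,0,-0.06,0]])

```text
clock: 19.9
tool_pos: [0.5596, 0.0987, 0.0249]
ee_rot: [0.836, 0.548, -0.001, -0.0]
ft_force: [-0.5, -1.2, -0.1]
grip_width: 0.309
grip_force: 24.7
```

Run:
```python
from m import *
c=bot.camera("side");save(c,"s10.png",(225,130,345,235),5.5)
o=bot.observe();print(o["tool_pos"],o["ee_rot"],o["ft_force"])
```

```text
[0.56034636 0.09882766 0.0257058 ] [ 8.36246541e-01  5.48353478e-01 -3.89138253e-04 -1.84144373e-04] [ 0.0856345   0.61688262 -0.20174721]
```

View pics/s10.png

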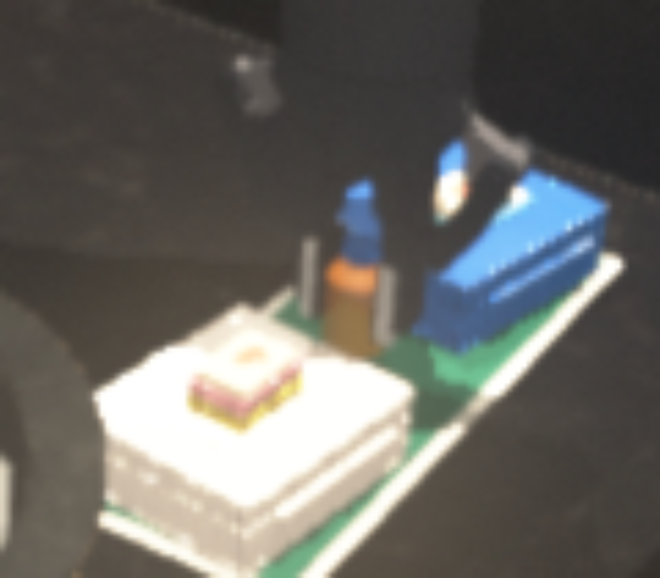

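Side view: the vial hangs upright at crop (352,310) between the boxes, above the green pad, and the stack and cyan are clear. Lowering to the pad.

Call:
arm_command(commands=[[0,0,-0.004,0],[0,0,-0.008,0],[0,0,-0.01,0],[0,0,-0.01,0],[0,0,-0.01,0]])

```text
clock: 20.45
tool_pos: [0.5608, 0.0989, 0.0159]
ee_rot: [0.836, 0.548, 0.0, 0.0]
ft_force: [0.4, 0.7, -0.9]
grip_width: 0.306
grip_force: 24.7
```

Call:
arm_command(commands=[[0,0,-0.001,0],[0,0,-0.001,0],[0,0,-0.001,0]])

```text
clock: 20.75
tool_pos: [0.5608, 0.0989, 0.0148]
ee_rot: [0.836, 0.548, -0.0, -0.0]
ft_force: [-0.2, 0.3, -0.7]
grip_width: 0.309
grip_force: 24.7
```

Call:
arm_command(commands=[[0,0,-0.001,0],[0,0,-0.001,0]])

```text
clock: 20.95
tool_pos: [0.5609, 0.0989, 0.0143]
ee_rot: [0.836, 0.548, 0.0, 0.0]
ft_force: [-0.9, 0.5, 5.6]
grip_width: 0.308
grip_force: 25.3
```

Call:
arm_command(commands=[[0,0,0,0],[0,0,0,0],[0,0,0,0],[0,0,0,0]], hand=0.05)

```text
clock: 21.35
tool_pos: [0.5607, 0.0989, 0.0137]
ee_rot: [0.836, 0.548, -0.0, -0.0]
ft_force: [0.7, 0.5, -0.5]
grip_width: 0.525
grip_force: 0.0
```

Call:
arm_command(commands=[[0,0,0.02,0],[0,0,0.05,0],[0,0,0.09,0],[0,0,0.13,0],[0,0,0.17,0]])

```text
clock: 21.85
tool_pos: [0.5604, 0.0988, 0.1852]
ee_rot: [0.836, 0.548, -0.0, -0.0]
ft_force: [0.5, -0.1, -0.6]
grip_width: 0.528
grip_force: 0.0
```

Call:
arm_command(commands=[[-0.02,-0.04,0,0],[-0.04,-0.08,0,0],[-0.06,-0.12,0,0],[-0.08,-0.16,0,0],[-0.1,-0.2,0,0]])

```text
clock: 22.35
tool_pos: [0.4598, -0.1024, 0.184]
ee_rot: [0.836, 0.549, 0.0, 0.0]
ft_force: [0.1, -0.1, -0.5]
grip_width: 0.523
grip_force: 0.0
```

Call:
arm_command(commands=[[0,-0.02,0,0],[0,-0.02,0,0],[0,-0.02,0,0]])

```text
clock: 22.65
tool_pos: [0.4608, -0.1211, 0.1838]
ee_rot: [0.837, 0.548, 0.0, -0.0]
ft_force: [0.4, -0.3, 0.5]
grip_width: 0.527
grip_force: 0.0
```

Run:
```python
from m import *
c=bot.camera("top");s=bot.camera("side")
bl=lambda f:(f[...,2].astype(int)-f[...,0]>70)&(f[...,2].astype(int)-f[...,1]>40)
try: print("cap",rect(c,(236,130,268,178),.053,mask=bl),"white",rect(c,(343,133,380,172),.003))
except Exception as e: print(e)
a=cv2.resize(c["frame"][95:215,165:345],None,fx=4.4,fy=4.4);b=cv2.resize(s["frame"][140:230,225:345],None,fx=3.3,fy=3.3)
im=np.zeros((600,800,3),np.uint8);a=cv2.resize(a,(400,267));im[:297,:396]=b;im[300:567,:400]=a
a2=cv2.resize(c["frame"][120:200,235:340],(400,305));im[295:600,400:]=a2
cv2.imwrite("pics/fin.png",im[:,:,::-1])
```

```text
cap (array([586.4, 121.5]), array([12.9, 18.9]), 179.2) white (array([ 554. , -119.6]), array([33.8, 46.2]), 144.9)
```

View pics/fin.png

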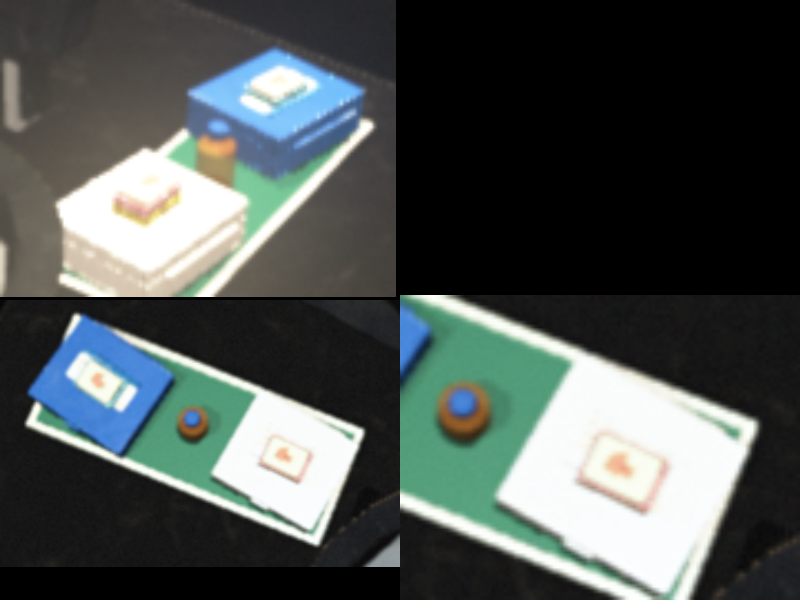

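The final views show cyan centred on blue (100,380), pink squarely covering yellow on grey (285,457), and the vial upright between the boxes (193,422). White hasn't moved. The "cap" reading actually caught a corner of the blue box, so I'm ignoring it. Handing in.

```bash
python3 -c "
from station import bot
print(bot.finish_job())"
```

```text
the job is handed in; nothing more can be done
None
```

I handed the job in at about 23 s, with no verdict returned; the last pictures show cyan centred on the blue lid, yellow on the grey lid with pink squarely on top, the vial upright midway between the boxes, and the white cassette where it was.

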